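# Pop open the fuse hatch of the kiln control box

### The job

On the white kiln control box, press the orange fuse hatch in once with a fingertip so that its push-push catch lets go, back off so that it springs open, and watch for a moment that it stays open. Press only once and do not force it: a second press catches it shut again. Leave the yellow-and-red stop button unpressed and the glue bottle, cup and bowl where they stand; nothing is to be picked up.

Things in the scene. Friction and masses are not known exactly. Their poses are not given: they have to be found in the camera images.
- controller: White kiln control box, fixed to the table, 150 (x) by 230 (y) by 90 mm high. Origin at the centre of its underside; its x points away from its near side, y to its left, z up. The orange hatch is in the left half of its top, the stop button and a dark display in the right half.
- hatch_mark (a point): Dark round thumb mark, 22 mm across, on the orange hatch: the point to press, on its top face, 22 mm from its free (near) edge, midway across. Moves with the hatch. Shut, it is 100 mm above the table, and the hatch (84 mm along the box's x, 56 mm along y, 12 mm thick) stands 10 mm proud of the box.
- hatch_hinge (a point): Middle of the hatch's hinge line, along the hatch's far edge at its underside, 88 mm above the table, 62 mm behind the thumb mark. The hinge line runs along the box's y.
- hatch (a joint): Hatch angle, rad. 0: shut and caught. Negative: pressed in, to a stop at -0.16. Positive: open, free edge rising to a stop at 1.0 (that edge then 165 mm above the table), held there by a spring. The catch lets go once the mark has been pressed in about 4 mm (6 to 8 mm to be sure, stop at 10 mm; 2 to 5 N) and is released: the hatch then follows the finger up as it backs off.
- catch (a joint): Step of the catch slide under the hatch, m. 0 to 0.001 at the start (caught); about 0.011 after one press and release (let go); above 0.015 once a second press has caught the hatch again.
- stop_button (a joint): Travel of the red stop button in its yellow collar, m: 0 is up, 0.005 fully pressed. To be left alone.
- stop_button_top (a point): Centre of the top of the red stop button, 26 mm across, 18 mm above the box's top, in its right near corner.
- glue_center (a point): Green glue bottle with a white cap, 40 mm across, 110 mm tall, loose; point at its centre, half-way up.
- mug_center (a point): White ceramic cup without handle, 72 mm across, 80 mm tall, loose; point at its centre, half-way up.
- bowl_center (a point): Terracotta bowl, 90 mm across, 45 mm tall, loose; point at its centre, half-way up.

How it is judged (in metres and radians):
On the way, in this order (a step that is already met when the one before it is completed fails the run):
1. the hatch is pressed in by the fingers (value of joint hatch below -0.03 rad and contact force between the fingers and hatch above 0.3 N), for 0.02 s.
2. the hatch has popped open and stays open untouched (value of joint hatch above 0.85 rad and contact force between each of the arm, the fingers and hatch below 0.1 N), for 0.5 s.
At the end, for the whole second after the job is handed in: The hatch stands open (over 0.85 rad) and still, its catch stepped exactly once (0.005 to 0.0145), the stop button is up (under 2 mm), and the bottle, cup and bowl are within 20 mm of where they stood (value of joint hatch above 0.85 rad and velocity of joint hatch between -0.05 and 0.05 rad/s and value of joint catch between 0.005 and 0.0145 m and value of joint stop_button below 0.002 m and distance of each of glue_center, mug_center, bowl_center from where it was at the start of the episode below 0.02 m); the robot touches nothing.
It fails at once if the latch is pressed a second time (value of joint catch above 0.0145 m).
It fails at once if the hatch is forced: over 60 N from the robot (contact force between any of the fingers, the arm and hatch above 60 N).
It fails at once if the stop button is pressed (value of joint stop_button above 0.003 m).
It fails at once if the bottle, cup or bowl is moved or lifted by more than 20 mm (distance of any of glue_center, mug_center, bowl_center from where it was at the start of the episode above 0.02 m).
It also fails if it takes over 32 s, if anything falls off the work surface, if the arm or the gripper's body presses on something with over 40 N, if the wrist force passes 120 N, or if a joint passes its speed limit or range.

### The arm

A 6-joint arm with a two-finger parallel gripper is mounted at the origin on the work surface. World frame = base frame: x ahead of the robot, y to its left, z up, the work surface at z = 0. Lengths are in mm, angles in rad, forces in N, time in s.
With the tool pointing down it reaches from about 350 to 775 mm from the base axis. Payload 7.3 kg.
Tool frame: the origin (TCP) lies midway between the tips of the shut fingers; the grasp point (between the pads) lies 19 mm behind it; z points along the fingers, y is the line along which they close (so a half turn about z gives the same grasp; the last joint's range is limited). The gripper opens to 92 mm and grips with 3 to 60 N. Pads are 19 mm wide; open, the fingers measure 130 mm over their backs; the gripper's body (75 mm by 190 mm) begins 47 mm behind the grasp point.
Start: joints at [1.146, 0.342, 1.524, -0, 1.275, -0.146], TCP at [144.466, 504.752, 226.741] pointing down, gripper open.
Joint ranges: [-2.53, 2.53], [-0.77, 2.02], [0.04, 2.7], [-1, 4.14], [0.28, 2.66], [-3.11, 3.11]. Speed limits (rad/s): [2.57, 2.57, 3.14, 3.14, 3.14, 3.14].

### API

Orientations are given as [roll, pitch, yaw] about the fixed x, y, z axes, in that order (R = Rz(yaw) Ry(pitch) Rx(roll)).
In Python, from plant import readout, vision, order, models gives the robot as it stands. The module is installed in compiled form; this text tells all that it offers.
- The arm moves only by the tool step_arm, never from a script. Its argument "series" is text: rows parted by semicolons, each of 7 numbers parted by spaces: the gripper's target within -1 to 1 (shut at 1, half-way at 0, fully open at -1), then the shift along the tool's x, y, z each as a share of 80 mm, from -1 to 1, then the turn, a rotation vector about the tool's x, y, z each as a share of 2 pi rad, from -1 to 1. In form: jaw x y z ax ay az; .... A call has 1 to 20 rows; each row is the pose to reach, as a shift and turn from the pose commanded when the call began, along the tool's axes at that moment, turning the shorter way round; what a row does not reach only later rows make up. A row lasts 1/10 s, in which the tool goes at most 50 mm and 8.59 degrees, less where a joint would pass 70% of its speed; a pose out of reach is approached as far as the arm can. A call with a number of a shift or a turn outside -1 to 1 is refused whole. A call with a gripper value outside its range is refused whole. The fingers move at their own pace and stop on an object; the grip force is fixed at half the most. Time passes only in rows, so rows that repeat a pose let the fingers close. It gives the time, the measured TCP pose, the force, the opening and the grip force at its end, in the units of the state.
- readout.get_obs(): the state, without advancing time (a new reading comes with each control period).
- vision.capture(name): name is "side" or "top"; returns a dict with "frame" (420x560x3 uint8, red, green, blue), "depth" (420x560 float32, mm along the optical axis (not along the pixel's ray), 0 where there is no reading), "fovy" (degrees; the focal length in pixels is half the picture's height over the tangent of half this angle, whatever the lens; pixels are square), "cx", "cy" (the principal point, pixels), "rvec" (rotation vector, rad) and "tvec" (3), from world to camera coordinates, as OpenCV has them. Camera axes: x right, y down, z forward; pixel columns grow to the right and rows downward; lengths in mm; the calibration is good to about 2 mm. A picture is of the moment at which its call begins.
- order.close_job(): hands the job in; it is judged then, once.
Trained networks look in a picture, given as the dict that the camera call returned (one of the last four; its "shot" number tells which), for a name from the list of things; names that differ only in an ending like _2 or _b are one class to them, and where a whole thing is asked for, a point or a joint stands for the part that bears it (a point fixed in the world has none). Each returns a list of dicts, best first, with "p" (0 to 1); they miss things now and then, are a little off and sometimes report something else, mostly with a low value. They report only what shows in the picture. A call takes as long as a camera call.
- models.look_for(picture, thing): "position" ([column, row] in pixels, amid what is visible of it).
- models.pinpoint(picture, thing): "position" ([column, row] in pixels: a listed point, or the origin of a listed thing).
The state is a dict: "time": time; "joint_positions": joint angles; "dq": joint speeds; "tau": joint torques, N m; "tool_pos": TCP position; "tcp_rot": TCP orientation; "contact_force": force on the tool from outside, world axes, zero at the start; "moment": the same for the moment, N m; "grip_width": finger opening in mm; "finger_force": force on a finger pad.
Only numpy, scipy, OpenCV 4.12 (cv2) and the standard library are available. Lean on these libraries where they do the work, as an engineer would, in place of code of your own. Each camera call takes 0.05 s, during which the arm holds its last target. There are 200 camera calls.

## Working session

There is one attempt and no reset: what is moved stays moved. The work goes in short steps, Python scripts to look and compute and a tool call to move; the robot and the scene stay as the last step left them, time stands still between calls to the robot, and variables do not carry over. Pictures are saved under pics/ and viewed, at most 10 in all, crops included, and the job is handed in when it is done.

Besides the shell and the picture viewer there is one more tool, called by a JSON object that holds its "method" and its "body", one argument or row to a line. step_arm: Moves the arm, as the interface text tells. Shift numbers are shares of 80 mm and turn numbers shares of 2 pi rad, none past 1 either way. Its arguments: {"type":"object","properties":{"series":{"type":"string"}},"required":["series"]}

```bash
mkdir -p pics
cat > h.py <<'E'
import numpy as np,cv2
from plant import readout,vision,order,models
def px2w(c,uv,z=None):
    f=c["frame"].shape[0]/2/np.tan(np.radians(c["fovy"])/2)
    R=cv2.Rodrigues(np.array(c["rvec"],float))[0];t=np.array(c["tvec"],float).ravel()
    u,v=uv;ray=np.array([(u-c["cx"])/f,(v-c["cy"])/f,1])
    if z is None:
        r,q=int(round(v)),int(round(u));p=c["depth"][max(r-2,0):r+3,max(q-2,0):q+3];p=p[p>0]
        return R.T@(ray*(np.median(p) if p.size else np.nan)-t)
    o=-R.T@t;d=R.T@ray;return o+d*(z-o[2])/d[2]
E
python3 - <<'E'
from h import *
o=readout.get_obs();print({k:np.round(o[k],3) for k in("time","tool_pos","tcp_rot","contact_force","grip_width")})
ims=[]
Z=dict(hatch_mark=100,hatch_hinge=88,stop_button_top=108,glue_center=55,mug_center=40,bowl_center=22,controller=0)
for n in("top","side"):
    c=vision.capture(n);cv2.imwrite(f"pics/{n}0.png",c["frame"][:,:,::-1])
    for k,z in Z.items():
        for d in models.pinpoint(c,k)[:2]:
            print(n,k,round(d["p"],2),np.round(d["position"]),px2w(c,d["position"],z).round(),px2w(c,d["position"]).round())
E
```

```text
{'time': np.float64(0.0), 'tool_pos': array([144.304, 504.365, 226.048]), 'tcp_rot': array([-3.14 , -0.   ,  2.863]), 'contact_force': array([ 0.193,  0.442, -0.226]), 'grip_width': np.float64(91.709)}
top hatch_mark 0.88 [274. 247.] [486.  77. 100.] [486.  77. 101.]
top hatch_hinge 0.72 [260. 224.] [550. 114.  88.] [550. 114.  89.]
top stop_button_top 0.61 [321. 234.] [521. -48. 108.] [521. -47. 109.]
top glue_center 0.54 [252. 179.] [677. 137.  55.] [666. 134. 109.]
top mug_center 0.56 [222. 274.] [416. 220.  40.] [416. 225.   4.]
top bowl_center 0.84 [368. 203.] [ 615. -186.   22.] [ 617. -189.    4.]
top controller 0.67 [294. 238.] [518.  24.   0.] [511.  25.  89.]
side hatch_mark 0.96 [224. 238.] [490.  79. 100.] [488.  77. 103.]
side hatch_hinge 0.73 [240. 222.] [552. 102.  88.] [546.  92. 102.]
side stop_button_top 0.48 [267. 261.] [524. -43. 108.] [522. -46. 113.]
side glue_center 0.78 [266. 200.] [667. 144.  55.] [655. 128.  76.]
side mug_center 0.65 [225. 243.] [503. 106.  40.] [481.  63. 103.]
side bowl_center 0.72 [335. 301.] [ 612. -185.   22.] [ 618. -180.    9.]
side controller 0.79 [252. 264.] [533.  33.   0.] [499. -20.  91.]
```

View pics/top0.png

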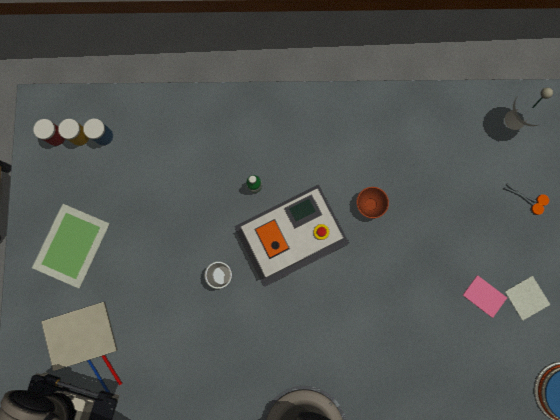

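View pics/side0.png

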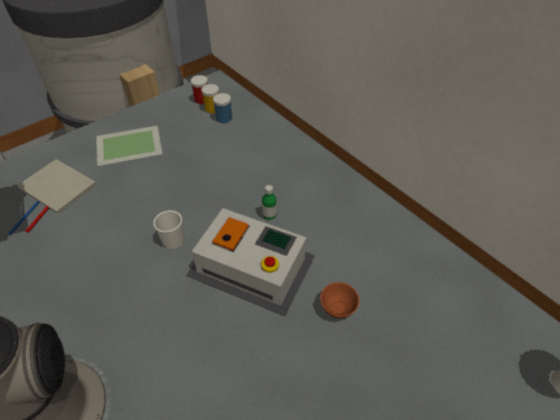

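Top view: box in the middle with the orange hatch at (272,239), its mark at (275,245), and the stop button at (321,232). The cup is at (218,275), bottle at (254,182) and bowl at (372,203). In the side view the mark is at (227,238). Next I refine the mark and the box yaw by colour.

Run:
```python
from h import *
for n,(r0,r1,c0,c1) in dict(top=(210,270,245,300),side=(210,260,205,255)).items():
    c=vision.capture(n);f=c["frame"];hsv=cv2.cvtColor(f,cv2.COLOR_RGB2HSV)
    m=cv2.inRange(hsv,(4,150,90),(22,255,255));k=np.zeros_like(m);k[r0:r1,c0:c1]=m[r0:r1,c0:c1]
    cs=max(cv2.findContours(k,cv2.RETR_EXTERNAL,cv2.CHAIN_APPROX_NONE)[0],key=cv2.contourArea)
    fill=np.zeros_like(m);cv2.drawContours(fill,[cs],-1,255,-1)
    w=np.array([px2w(c,p,100)[:2] for p in cs[:,0].astype(float)],np.float32)
    print(n,"rect",cv2.minAreaRect(w))
    g=f.sum(2).astype(float);d=np.where((fill>0)&(cv2.erode(fill,np.ones((3,3)))>0),np.clip(250-g,0,150)*(k==0),0)
    v,u=np.nonzero(d);W=d[v,u];uv=((u*W).sum()/W.sum(),(v*W).sum()/W.sum())
    print("mark",uv,len(u),px2w(c,uv,100).round(1),px2w(c,uv).round(1))
    # box top points by depth -> yaw
    P=np.array([px2w(c,(x,y)) for y in range(170,300) for x in range(180,360)])
    s=P[(abs(P[:,2]-90)<5)&(abs(P[:,0]-520)<140)&(abs(P[:,1]-30)<140)][:,:2].astype(np.float32)
    print("box",cv2.minAreaRect(s))
o=readout.get_obs();print(o["time"],o["tool_pos"],o["tcp_rot"])
```

```text
top rect ((509.86456298828125, 83.83158874511719), (82.89830780029297, 55.617164611816406), 26.348323822021484)
mark (np.float64(274.89913995308837), np.float64(244.93213448006256)) 47 [492.2  74.5 100. ] [492.2  74.5  99.5]
box ((527.968505859375, 30.02801513671875), (150.47325134277344, 230.2681121826172), 26.641645431518555)
side rect ((509.78759765625, 80.4925308227539), (86.44737243652344, 57.37745666503906), 26.759498596191406)
mark (np.float64(226.14516645326503), np.float64(237.40284891165172)) 44 [494.1  75.9 100. ] [493.5  74.7 101.7]
box ((567.7192993164062, 50.133087158203125), (239.6850128173828, 232.7903594970703), 26.453231811523438)
0.9 [144.46600562 504.74932038 226.74417142] [3.14148480e+00 1.52362426e-05 2.86276621e+00]
```

{"method": "step_arm", "body": {
  "series": "1 -0.944 -0.662 0 0 0 0;1 -0.944 -0.662 0 0 0 0;1 -0.944 -0.662 0 0 0 0"
}}

```text
time: 1.2
tool_pos: [204.6, 430.2, 226.8]
tcp_rot: [-3.14, 0.001, 2.859]
contact_force: [-0.5, -0.1, -0.1]
grip_width: 72.5
finger_force: 0.0
```

{"method": "step_arm", "body": {
  "series": "1 -0.944 -0.662 0 0 0 0;1 -0.944 -0.662 0 0 0 0;1 -0.944 -0.662 0 0 0 0"
}}

```text
time: 1.5
tool_pos: [262.7, 359.0, 226.9]
tcp_rot: [-3.141, 0.001, 2.859]
contact_force: [-0.4, 0.7, -0.2]
grip_width: 48.1
finger_force: 0.0
```

{"method": "step_arm", "body": {
  "series": "1 -0.944 -0.662 0 0 0 0;1 -0.944 -0.662 0 0 0 0;1 -0.944 -0.662 0 0 0 0"
}}

```text
time: 1.8
tool_pos: [320.7, 287.8, 226.9]
tcp_rot: [3.142, 0.001, 2.859]
contact_force: [0.7, 0.2, -0.3]
grip_width: 24.7
finger_force: 0.0
```

{"method": "step_arm", "body": {
  "series": "1 -0.944 -0.662 0 0 0 0;1 -0.944 -0.662 0 0 0 0;1 -0.944 -0.662 0 0 0 0"
}}

```text
time: 2.1
tool_pos: [378.9, 216.5, 226.8]
tcp_rot: [3.141, 0.001, 2.859]
contact_force: [-0.7, 1.1, -1.0]
grip_width: 1.8
finger_force: 0.0
```

{"method": "step_arm", "body": {
  "series": "1 -0.944 -0.662 0 0 0 0;1 -0.944 -0.662 0 0 0 0;1 -0.944 -0.662 0 0 0 0"
}}

```text
time: 2.4
tool_pos: [436.9, 145.0, 226.7]
tcp_rot: [3.141, 0.001, 2.859]
contact_force: [-0.7, 0.8, 0.7]
grip_width: 0.5
finger_force: 0.0
```

{"method": "step_arm", "body": {
  "series": "1 -0.944 -0.662 0 0 0 -0.118;1 -0.944 -0.662 0 0 0 -0.118;1 -0.944 -0.662 0 0 0 -0.118;1 -0.944 -0.662 0 0 0 -0.118;1 -0.944 -0.662 0 0 0 -0.118;1 -0.944 -0.662 0 0 0 -0.118;1 -0.944 -0.662 0 0 0 -0.118;1 -0.944 -0.662 0 0 0 -0.118"
}}

```text
time: 3.2
tool_pos: [492.4, 75.6, 226.8]
tcp_rot: [3.141, 0.0, -2.681]
contact_force: [0.2, -1.4, -1.1]
grip_width: 0.5
finger_force: 0.0
```

{"method": "step_arm", "body": {
  "series": "1 0 0 0.5 0 0 0;1 0 0 1 0 0 0;1 0 0 1 0 0 0;1 0 0 1 0 0 0"
}}

```text
time: 3.6
tool_pos: [492.7, 74.8, 147.3]
tcp_rot: [3.141, -0.001, -2.68]
contact_force: [1.0, -0.2, 0.4]
grip_width: 0.6
finger_force: 0.0
```

{"method": "step_arm", "body": {
  "series": "1 0 0 0.3 0 0 0;1 0 0 0.45 0 0 0;1 0 0 0.5 0 0 0;1 0 0 0.5 0 0 0;1 0 0 0.5 0 0 0"
}}

```text
time: 4.1
tool_pos: [493.7, 74.6, 108.2]
tcp_rot: [-3.14, 0.002, -2.679]
contact_force: [0.3, 0.4, 0.3]
grip_width: 0.5
finger_force: 0.0
```

Run:
```python
from h import *
c=vision.capture("side");cv2.imwrite("pics/side1.png",cv2.resize(c["frame"][150:310,150:350,::-1],None,fx=3,fy=3,interpolation=cv2.INTER_CUBIC))
print(readout.get_obs()["contact_force"])
```

```text
[ 0.68253008 -0.05987231 -0.07611904]
```

View pics/side1.png

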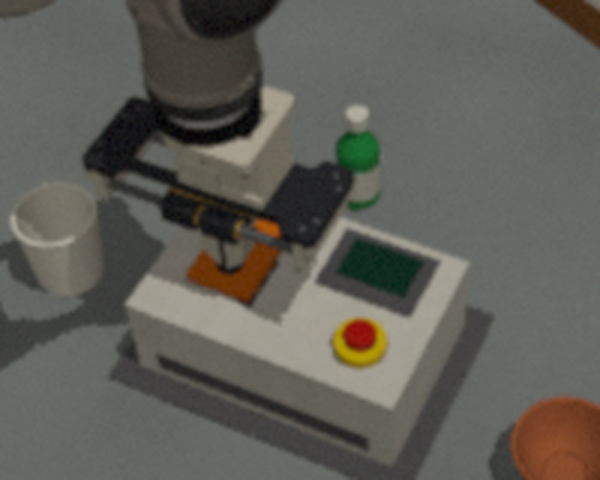

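The closed fingertip is right over the mark at about (230,265), and the stop button, bottle and cup are clear. Pressing now.

{"method": "step_arm", "body": {
  "series": "1 0 0 0.04 0 0 0;1 0 0 0.08 0 0 0;1 0 0 0.11 0 0 0;1 0 0 0.14 0 0 0;1 0 0 0.16 0 0 0;1 0 0 0.16 0 0 0"
}}

```text
time: 4.75
tool_pos: [492.4, 74.5, 93.6]
tcp_rot: [3.141, -0.001, -2.679]
contact_force: [-2.4, -1.0, 3.2]
grip_width: 0.4
finger_force: 1.4
```

{"method": "step_arm", "body": {
  "series": "1 0 0 -0.1 0 0 0;1 0.05 0 -0.25 0 0 0;1 0.2 0 -0.5 0 0 0;1 0.4 0 -0.8 0 0 0;1 0.6 0 -1 0 0 0;1 0.8 0 -1 0 0 0;1 0.8 0 -1 0 0 0"
}}

```text
time: 5.45
tool_pos: [434.3, 45.6, 175.3]
tcp_rot: [-3.141, 0.001, -2.68]
contact_force: [-0.2, 0.5, -0.8]
grip_width: 0.3
finger_force: 0.0
```

{"method": "step_arm", "body": {
  "series": "1 0.4 0 -0.5 0 0 0;1 0.8 0 -0.9 0 0 0;1 0.8 0 -0.9 0 0 0;1 0.8 0 -0.9 0 0 0;1 0.8 0 -0.9 0 0 0;1 0.8 0 -0.9 0 0 0;1 0.8 0 -0.9 0 0 0;1 0.8 0 -0.9 0 0 0;1 0.8 0 -0.9 0 0 0;1 0.8 0 -0.9 0 0 0"
}}

```text
time: 6.45
tool_pos: [378.1, 17.5, 245.7]
tcp_rot: [3.141, -0.0, -2.679]
contact_force: [-0.0, 0.4, 0.6]
grip_width: 0.6
finger_force: 0.0
```

Run:
```python
from h import *
c=vision.capture("side");cv2.imwrite("pics/side2.png",cv2.resize(c["frame"][150:310,150:350,::-1],None,fx=3,fy=3,interpolation=cv2.INTER_CUBIC))
print(readout.get_obs()["contact_force"])
for d in models.pinpoint(c,"hatch_mark")[:1]: print(d, px2w(c,d["position"]))
```

```text
[ 0.23370113 -0.62269491  0.37022736]
{'position': [233.2, 218.6], 'p': 0.6} [514.14779191  66.38886201 163.10985546]
```

View pics/side2.png

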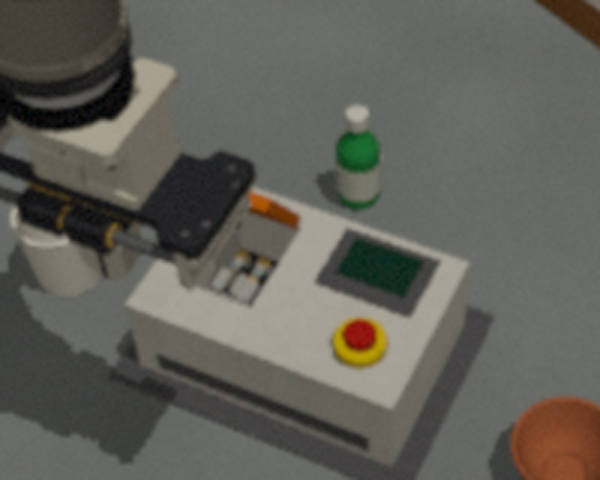

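The hatch stands open: its orange edge is raised at about (270,210) and the fuse bay shows at (245,275). The gripper is clear of it. I'll wait a moment and check the angle by depth.

{"method": "step_arm", "body": {
  "series": "1 0 0 0 0 0 0;1 0 0 0 0 0 0;1 0 0 0 0 0 0;1 0 0 0 0 0 0;1 0 0 0 0 0 0;1 0 0 0 0 0 0;1 0 0 0 0 0 0;1 0 0 0 0 0 0;1 0 0 0 0 0 0;1 0 0 0 0 0 0"
}}

```text
time: 7.55
tool_pos: [378.1, 17.4, 245.9]
tcp_rot: [3.142, 0.0, -2.679]
contact_force: [0.1, -1.2, -0.1]
grip_width: 0.4
finger_force: 0.0
```

Run:
```python
from h import *
c=vision.capture("top");cv2.imwrite("pics/top2.png",cv2.resize(c["frame"][150:310,190:400,::-1],None,fx=3,fy=3))
m=cv2.inRange(cv2.cvtColor(c["frame"],cv2.COLOR_RGB2HSV),(4,150,60),(22,255,255))
P=np.array([px2w(c,(x,y)) for y,x in zip(*np.nonzero(m)) if 200<y<270 and 240<x<305])
a=.4625;s=(P[:,:2]-[492.5,74.5])@[np.cos(a),np.sin(a)]
k=(s>0)&(P[:,2]>95);print(len(P),P[:,2].max(),np.arctan(-np.polyfit(s[k],P[k,2],1)[0]))
```

```text
356 162.84007554274595 0.919346553587138
```

View pics/top2.png

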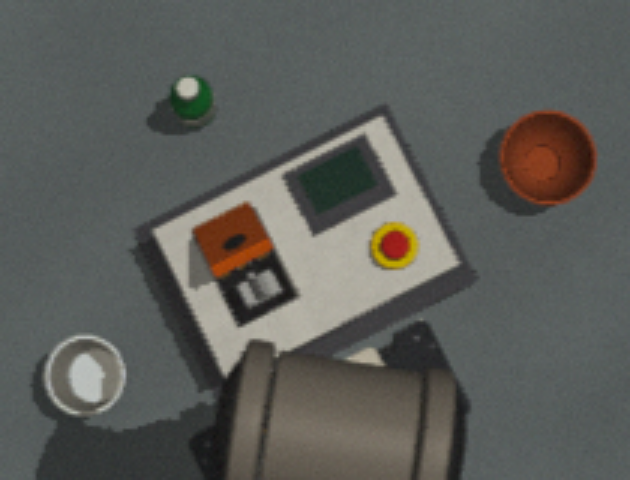

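The hatch is open at (235,240), with its free edge about 163 mm up, close to the 165 mm of full opening. The button, bottle, cup and bowl are where they were, and the arm is clear. Handing in.

```bash
python3 -c "
from plant import order
print(order.close_job())"
```

```text
the job is handed in; nothing more can be done
None
```

I pressed the hatch once (about 6.5 mm, 3 N), it sprang open and stayed open, nothing else looked moved, and the job is handed in; the interface did not report a verdict.

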